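# Seat the deep sieve and close the hold-down bar

### The job

Put the small deep brass sieve upright into the round dish of the sieve stand and press it down until you feel the dish reach its stop, so that it sits fully home. Only then swing the hinged hold-down bar over and lay it down on the sieve's rim, and let go.

Things in the scene. Friction and masses are not known exactly. Their poses are not given: they have to be found in the camera images.
- sieve_mid (a point): Deep sieve: brass cup open at the top, 56 mm diameter, 56 mm tall, 3 mm wall, about 0.16 kg, upright on the table; take it across the outside from above. Point: its centre, 28 mm above its underside; z is its upward axis. Not wanted: two other brass sieves, one equally wide but 22 mm tall, one 90 mm wide, 45 mm tall. The three stand in any order.
- seat (a point): Fixed stand's seat: centre of the dish floor when the dish is fully down, 26 mm above the table. z up, y from dish to hinge. The aluminium dish has a flat floor 77 mm across in a flared lip 5 mm high. It starts 6 to 10 mm above this point, slides down under a push of 5 N (steady friction), ends on a solid stop here and stays where pushed. The sieve's rim is then 56 mm above this point.
- hinge (a point): Hinge of the hold-down bar: centre of its axis, which runs along this frame's x (same axes as the seat), fixed 80 mm from the dish axis in +y and 60 mm above the seat point. It sits between two grey cheeks, 48 mm overall along x, whose tops are 12 mm above this point. The stand's grey base is 120 mm (x) by 180 mm (y).
- clamp (a joint): Hold-down bar, steel, 22 mm wide, 8 mm thick, with a black round cross-grip (54 mm long, 16 mm thick, parallel to the hinge axis) at its end 122 mm from the hinge. Rad: 0 = closed, level towards the seat's -y, underside on the rim of a sieve fully home; 1.57 upright; starts leaning away from the dish at 1.75 to 2.05 (stop 2.1). Stiff hinge, 0.07 N m: stays where left.
There are look-alikes about, which are no part of the job. What is shaped like the part that bears sieve_mid but turquoise is not meant. Leave any blue look-alike of the part that bears seat alone.

How it is judged (in metres and radians):
On the way:
1. the deep sieve sits in the dish, pressed fully down, while the hold-down bar is still open (horizontal distance between sieve_mid and seat below 0.015 m and z of sieve_mid in the frame of seat between 0.022 and 0.0315 m and angle between sieve_mid's own z axis and vertical below 0.12 rad and value of joint clamp above 1 rad), for 0.2 s.
At the end, for the whole second after the job is handed in: The deep sieve stands in the dish within 15 mm of its axis, upright within 7 degrees, with the dish down on its stop (within 3.5 mm), and the hold-down bar is closed over it to below 0.12 rad and at rest (horizontal distance between sieve_mid and seat below 0.015 m and z of sieve_mid in the frame of seat between 0.022 and 0.0315 m and angle between sieve_mid's own z axis and vertical below 0.12 rad and value of joint clamp below 0.12 rad and velocity of joint clamp between -0.1 and 0.1 rad/s); the robot touches nothing.
It fails at once if the hold-down bar is brought over (below 0.7 rad) while the deep sieve is not fully home (value of joint clamp below 0.7 rad and not (horizontal distance between sieve_mid and seat below 0.015 m and z of sieve_mid in the frame of seat between 0.022 and 0.0315 m and angle between sieve_mid's own z axis and vertical below 0.12 rad)).
It also fails if it takes over 58 s, if anything falls off the work surface, if the arm or the gripper's body presses on something with over 40 N, if the wrist force passes 120 N, or if a joint passes its speed limit or range.

### The arm

A 6-joint arm with a two-finger parallel gripper is mounted at the origin on the work surface. World frame = base frame: x ahead of the robot, y to its left, z up, the work surface at z = 0. Lengths are in mm, angles in rad, forces in N, time in s.
With the tool pointing down it reaches from about 300 to 750 mm from the base axis. Payload 8.5 kg.
Tool frame: the origin (TCP) lies on the centre line of the jaws, within the pads' length; the fingertips stand 17 mm ahead of it and the grasp point (between the pads) lies 2 mm behind it (robot.finger_overhang is the distance from the TCP to the fingertips, in mm); z points along the fingers, y is the line along which they close (so a half turn about z gives the same grasp; the last joint's range is limited). The gripper opens to 85 mm and grips with 20 to 120 N. Pads are 22 mm wide; open, the fingers measure 114 mm over their backs; the gripper's body (76 mm by 85 mm) begins 54 mm behind the grasp point. The pads swing forward as they close: fully open they stand 13 mm farther back than shut.
Start: joints at [-1.418, 0.381, 1.297, -0, 1.464, -0.215], TCP at [197.753, -513.2, 217.722] pointing down, gripper open.
Joint ranges: [-3.11, 3.11], [-0.89, 2.33], [0.22, 2.48], [-1.42, 4.56], [0.17, 2.85], [-2.88, 2.88]. Speed limits (rad/s): [2.39, 2.39, 3.14, 3.14, 3.14, 3.14].

### API

Orientations are given as a rotation vector (axis times angle).
In Python, from plant import robot, viewer, finish_job, spotter gives the robot as it stands.
- The arm moves only by the tool arm_command, never from a script. Its argument "commands" is a list of rows, each a list of 7 numbers: the shift along the tool's x, y, z scaled (see below), then the turn, a rotation vector about the tool's x, y, z scaled (see below), then the opening, from 0 (shut) to 1 (fully open). In form: [[dx, dy, dz, wx, wy, wz, grip], ...]. A call has 1 to 8 rows; each row shifts and turns the commanded pose from where the row before left it, along the tool's axes as they then stand; what a row does not reach is not made up. The controller multiplies each number of a shift by 2 cm and each number of a turn by 1.5 rad. A row lasts 1/12 s, in which the tool goes at most 41.7 mm and 7.16 degrees, less where a joint would pass 70% of its speed; a pose out of reach is approached as far as the arm can. A call with a number of a shift or a turn outside -1 to 1 is refused whole. A call with a gripper value outside its range is refused whole. The fingers move at their own pace and stop on an object; the grip force is fixed at half the most. Time passes only in rows, so rows that do not move let the fingers close. It gives the time, the measured TCP pose, the force, the opening and the grip force at its end, in the units of the state.
- robot.observe(): the state, without advancing time (a new reading comes with each control period).
- viewer.camera(name): name is "scene" or "side" or "wrist"; returns the picture (480x640x3 uint8, red, green, blue); there is no depth.
- viewer.camera_model(name): a dict with "fx", "fy", "cx", "cy" (pixels), "extrinsics" (4x4, takes a point from world to camera coordinates). Camera axes: x right, y up, looking along -z (the intrinsics and any distortion apply to the point x, -y, -z); pixel columns grow to the right and rows downward; lengths in mm; the calibration is good to about 2 mm. A picture is of the moment at which its call begins: read the wrist's pose just before it. camera_model takes no time and is no camera call; for the wrist camera it gives the pose at the moment of the call.
- finish_job(): hands the job in; it is judged then, once.
Trained networks look in the newest picture that a camera, given by its name, has taken for a name from the list of things; names that differ only in an ending like _2 or _b are one class to them, and where a whole thing is asked for, a point or a joint stands for the part that bears it (a point fixed in the world has none). Each returns a list of dicts, best first, with "confidence" (0 to 1); they miss things now and then, are a little off and sometimes report something else, mostly with a low value. They report only what shows in the picture. A call takes as long as a camera call. They do not tell look-alikes from the thing itself.
- spotter.boxes_of(camera, thing): "position" ([x, y, z] in mm, in the coordinates of the camera as it stood for that picture, good to about 4 mm: the middle of the surface that is visible of it).
- spotter.outline_of(camera, thing): "mask" (480x640 bool, what is visible of it).
- spotter.landmark_of(camera, thing): "position" ([x, y, z] in mm, in the coordinates of the camera as it stood for that picture, good to about 4 mm: a listed point, or the origin of a listed thing).
The state is a dict: "time": time; "joints": joint angles; "dq": joint speeds; "joint_efforts": joint torques, N m; "tool_pos": TCP position; "ee_rot": TCP orientation; "wrist_force": force on the tool from outside, world axes, zero at the start; "moment": the same for the moment, N m; "gripper_width": finger opening in mm; "gripper_force": force on a finger pad.
Only numpy, scipy, OpenCV 4.12 (cv2) and the standard library are available. Lean on these libraries where they do the work, as an engineer would, in place of code of your own. Each camera call takes 0.05 s, during which the arm holds its last target. There are 200 camera calls.

## Working session

There is one attempt and no reset: what is moved stays moved. The work goes in short steps, Python scripts to look and compute and a tool call to move; the robot and the scene stay as the last step left them, time stands still between calls to the robot, and variables do not carry over. Pictures are saved under pics/ and viewed, at most 10 in all, crops included, and the job is handed in when it is done.

Besides the shell and the picture viewer there is one more tool, called as name([rows], argument=value, ...), one row to a line, values as JSON. arm_command: Moves the arm, as the interface text tells. Shifts and turns lie within -1 to 1; 1 stands for 2 cm of shift or 1.5 rad of turn. Its arguments: {"type":"object","properties":{"commands":{"type":"array"}},"required":["commands"]}

```bash
mkdir -p pics
cat > h.py <<'E'
import numpy as np, cv2
from plant import robot, viewer, finish_job, spotter
def w(cam,p):
    E=np.array(viewer.camera_model(cam)["extrinsics"]); return np.linalg.inv(E)@np.r_[p,1]
def pix(cam,P):
    m=viewer.camera_model(cam); c=np.array(m["extrinsics"])@np.r_[P,1]
    return np.array([m["cx"]+m["fx"]*c[0]/-c[2], m["cy"]+m["fy"]*c[1]/c[2]])
def ray(cam,u,v,z):
    m=viewer.camera_model(cam); Ei=np.linalg.inv(np.array(m["extrinsics"]))
    d=Ei[:3,:3]@np.array([(u-m["cx"])/m["fx"],-(v-m["cy"])/m["fy"],-1]); o=Ei[:3,3]
    return o+d*(z-o[2])/d[2]
def save(cam,n): 
    im=viewer.camera(cam); cv2.imwrite(f"pics/{n}.png",im[:,:,::-1]); return im
E
python3 - <<'E'
from h import *
np.set_printoptions(precision=1,suppress=True)
a=save("scene","scene"); b=save("side","side")
cv2.imwrite("pics/both.png",cv2.resize(np.vstack([a,b]),(450,600))[:,:,::-1]) 
for c in("scene","side"):
    m=viewer.camera_model(c); print(c,{k:v for k,v in m.items() if k!="extrinsics"},np.linalg.inv(np.array(m["extrinsics"]))[:3,3])
    for t in("sieve_mid","seat","hinge"):
        for d in spotter.landmark_of(c,t): print(c,t,d["confidence"],w(c,d["position"])[:3],pix(c,w(c,d["position"])[:3]))
print(robot.observe())
E
```

```text
scene {'fx': 527.9809418827796, 'fy': 527.9809418827796, 'cx': 320.8145987129877, 'cy': 242.8759020908501} [907.2 152.6 844. ]
scene sieve_mid 0.67 [ 540.1 -381.8   28.7] [153.8 250.6]
scene sieve_mid 0.61 [ 510.9 -276.2   28.8] [209.9 258.3]
scene seat 0.65 [280.2 222.2  28.7] [507.2 257.2]
scene seat 0.58 [502.3 161.8  25.7] [437.8 347.1]
scene hinge 0.97 [490.3 240.3  87.3] [495.9 343.8]
scene hinge 0.81 [259.6 291.8  88.9] [559.5 242.9]
side {'fx': 622.262959587569, 'fy': 622.262959587569, 'cx': 320.46079888809635, 'cy': 236.5819562185899} [303.2 692.  984.6]
side sieve_mid 0.89 [ 516.3 -270.8   29.1] [309.5 179.7]
side sieve_mid 0.57 [ 541.2 -379.5   28.4] [309.1 146.3]
side seat 0.79 [286.  225.2  25.6] [381.2 408.2]
side seat 0.78 [507.6 162.   27.5] [261.  349.7]
side seat 0.15 [ 515.6 -271.3   30.6] [309.8 179.2]
side hinge 0.82 [258.3 298.2  81.2] [395.8 440.1]
side hinge 0.57 [491.4 243.4  84.6] [255.2 376.9]
{'time': 0.4, 'joints': array([-1.4,  0.4,  1.3,  0. ,  1.5, -0.2]), 'dq': array([ 0.,  0.,  0., -0., -0., -0.]), 'joint_efforts': array([ -0. , -44.8, -23.1,  -0. ,   0. ,   0. ]), 'tool_pos': array([ 197.8, -513.1,  217.6]), 'ee_rot': array([-3.1, -0.6, -0. ]), 'wrist_force': array([0.8, 0.4, 0. ]), 'moment': array([ 0.,  0., -0.]), 'gripper_force': 0.0, 'gripper_width': 85.17012246347782}
```

View pics/scene.png

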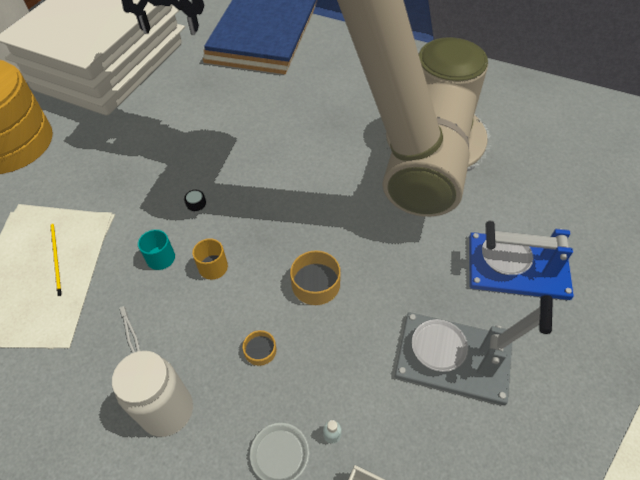

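View pics/side.png

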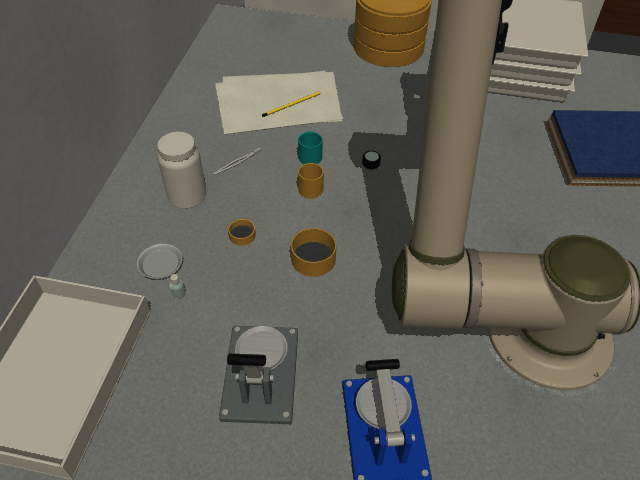

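Run:
```python
from h import *
from scipy.optimize import minimize
from scipy.spatial.transform import Rotation as R
np.set_printoptions(precision=3,suppress=True)
a=cv2.imread("pics/scene.png"); cv2.imwrite("pics/crop.png",cv2.resize(a[215:375,130:350],None,fx=3.5,fy=3.5,interpolation=cv2.INTER_CUBIC))
t=np.linspace(0,2*np.pi,60)
for c in("scene","side"):
    viewer.camera(c)
    g=[215,262] if c=="scene" else [311,181]
    for d in spotter.outline_of(c,"sieve_mid"):
        ys,xs=np.nonzero(d["mask"]); cen=np.array([xs.mean(),ys.mean()])
        if np.hypot(*(cen-g))>15: continue
        def cyl(x,y):
            P=[[x+28*np.cos(k),y+28*np.sin(k),z] for z in(0,56) for k in t]
            hull=cv2.convexHull(np.array([pix(c,p) for p in P],np.float32)); M=cv2.moments(hull)
            return np.array([M["m10"],M["m01"]])/M["m00"],M["m00"]
        r=minimize(lambda q:np.sum((cyl(*q)[0]-cen)**2),[514,-273],method="Nelder-Mead",options=dict(xatol=.1,fatol=1e-4))
        print(c,d["confidence"],cen,"xy",r.x,"area",d["mask"].sum(),cyl(*r.x)[1])
# stand base screws, rough corners by colour: project grey base model
o=robot.observe(); print(R.from_rotvec(o["ee_rot"]).as_matrix(),o["tool_pos"])
```

```text
Traceback (most recent call last):
  File "h.py", line 6, in pix
    m=viewer.camera_model(cam); c=np.array(m["extrinsics"])@np.r_[P,1]
ValueError: time passes only in moves, steps and waits
```

View pics/crop.png

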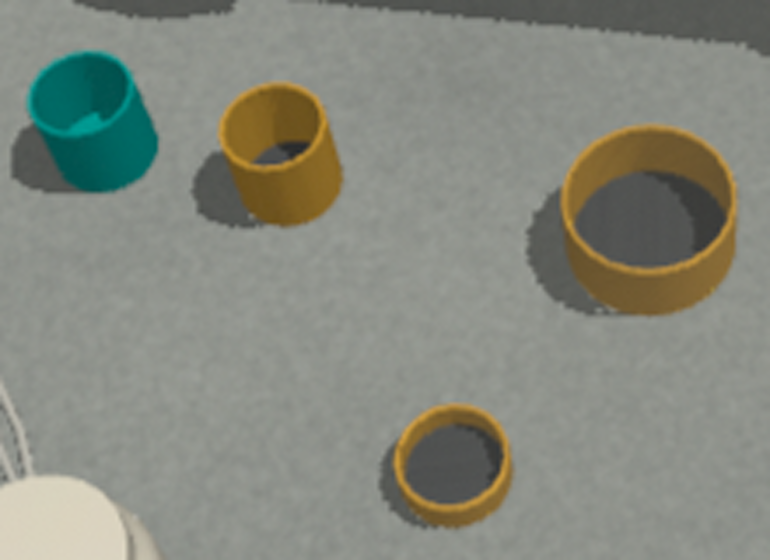

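The four candidates in the scene view are turquoise (156,250), brass narrow and tall (210,259), brass narrow and shallow (260,348), and brass wide (316,278). The one at (210,259) is the deep sieve: it is brass, narrow, and about as tall as it is wide. The grey stand is at (455,355); the blue one is the decoy.

```bash
sed -i 's/^def w/_c={}\ndef cm(cam):\n    if cam not in _c: _c[cam]=viewer.camera_model(cam)\n    return _c[cam]\ndef w/; s/viewer.camera_model(cam)\b/cm(cam)/; ' h.py; sed -i 's/_c\[cam\]=cm(cam)/_c[cam]=viewer.camera_model(cam)/' h.py
cat > fit.py <<'E'
from h import *
from scipy.optimize import minimize
t=np.linspace(0,2*np.pi,60)
def fit(c,mask,x0,r=28,h=56,z0=0):
    ys,xs=np.nonzero(mask); cen=np.array([xs.mean(),ys.mean()])
    def cyl(x,y):
        P=[[x+r*np.cos(k),y+r*np.sin(k),z] for z in(z0,z0+h) for k in t]
        M=cv2.moments(cv2.convexHull(np.array([pix(c,p) for p in P],np.float32)))
        return np.array([M["m10"],M["m01"]])/M["m00"],M["m00"]
    s=minimize(lambda q:np.sum((cyl(*q)[0]-cen)**2),x0,method="Nelder-Mead",options=dict(xatol=.1,fatol=1e-4))
    return cen,s.x,mask.sum(),cyl(*s.x)[1]
E
python3 - <<'E'
from fit import *
from scipy.spatial.transform import Rotation as R
np.set_printoptions(precision=3,suppress=True)
for c in("scene","side"):
    viewer.camera(c)
    g=[210,259] if c=="scene" else [311,181]
    for d in spotter.outline_of(c,"sieve_mid"):
        ys,xs=np.nonzero(d["mask"])
        if np.hypot(xs.mean()-g[0],ys.mean()-g[1])<15: print(c,d["confidence"],*fit(c,d["mask"],[514,-273]))
o=robot.observe(); print(R.from_rotvec(o["ee_rot"]).as_matrix(),o["tool_pos"],o["time"])
E
```

```text
Traceback (most recent call last):
  File "fit.py", line 10, in fit
    s=minimize(lambda q:np.sum((cyl(*q)[0]-cen)**2),x0,method="Nelder-Mead",options=dict(xatol=.1,fatol=1e-4))
  File "fit.py", line 10, in <lambda>
    s=minimize(lambda q:np.sum((cyl(*q)[0]-cen)**2),x0,method="Nelder-Mead",options=dict(xatol=.1,fatol=1e-4))
                                ~~~^^^^
  File "fit.py", line 8, in cyl
    M=cv2.moments(cv2.convexHull(np.array([pix(c,p) for p in P],np.float32)))
                                           ~~~^^^^^
  File "h.py", line 10, in pix
    m=viewer.camera_model(cam); c=np.array(m["extrinsics"])@np.r_[P,1]
ValueError: time passes only in moves, steps and waits
```

```bash
sed -i 's/m=viewer.camera_model(cam)/m=cm(cam)/; s/E=np.array(viewer.camera_model(cam)\[/E=np.array(cm(cam)[/' h.py
python3 - <<'E'
from fit import *
from scipy.spatial.transform import Rotation as R
np.set_printoptions(precision=3,suppress=True)
for c in("scene","side"):
    viewer.camera(c)
    g=[210,259] if c=="scene" else [311,181]
    for d in spotter.outline_of(c,"sieve_mid"):
        ys,xs=np.nonzero(d["mask"])
        if np.hypot(xs.mean()-g[0],ys.mean()-g[1])<15: print(c,d["confidence"],*fit(c,d["mask"],[514,-273]))
o=robot.observe(); print(R.from_rotvec(o["ee_rot"]).as_matrix(),o["tool_pos"],o["time"])
E
```

```text
scene 0.94 [209.417 258.267] [ 511.201 -276.724] 986 1132.3163767770166
side 0.57 [310.28  179.839] [ 514.671 -271.575] 805 823.1644592785742
[[ 0.933  0.36  -0.   ]
 [ 0.36  -0.933 -0.   ]
 [-0.     0.    -1.   ]] [ 197.771 -513.211  217.743] 0.8
```

arm_command([
  [0.95, -0.27, 0.17, 0, 0, 0, 1],
  [0.95, -0.27, 0.17, 0, 0, 0, 1],
  [0.95, -0.27, 0.17, 0, 0, 0, 1],
  [0.95, -0.27, 0.17, 0, 0, 0, 1],
  [0.95, -0.27, 0.17, 0, 0, 0, 1],
  [0.95, -0.27, 0.17, 0, 0, 0, 1],
  [0.95, -0.27, 0.17, 0, 0, 0, 1],
  [0.95, -0.27, 0.17, 0, 0, 0, 1],
])

```text
time: 1.47
tool_pos: [324.8, -417.6, 190.4]
ee_rot: [3.089, 0.574, 0.0]
wrist_force: [-0.5, -0.4, -0.7]
gripper_width: 85.6
gripper_force: 0.0
```

arm_command([
  [0.95, -0.27, 0.17, 0, 0, 0, 1],
  [0.95, -0.27, 0.17, 0, 0, 0, 1],
  [0.95, -0.27, 0.17, 0, 0, 0, 1],
  [0.95, -0.27, 0.17, 0, 0, 0, 1],
  [0.95, -0.27, 0.17, 0, 0, 0, 1],
  [0.95, -0.27, 0.17, 0, 0, 0, 1],
  [0.95, -0.27, 0.17, 0, 0, 0, 1],
  [0.95, -0.27, 0.17, 0, 0, 0, 1],
])

```text
time: 2.13
tool_pos: [451.1, -322.6, 163.2]
ee_rot: [3.088, 0.574, 0.0]
wrist_force: [0.3, -0.2, 0.7]
gripper_width: 85.8
gripper_force: 0.0
```

arm_command([
  [0.95, -0.27, 0.17, 0, 0, 0, 1],
  [0.95, -0.27, 0.17, 0, 0, 0, 1],
  [0.95, -0.27, 0.17, 0, 0, 0, 1],
  [0.95, -0.27, 0.17, 0, 0, 0, 1],
  [0, 0, 0, 0, 0, -0.08, 1],
  [0, 0, 0, 0, 0, -0.08, 1],
  [0, 0, 0, 0, 0, -0.08, 1],
  [0, 0, 0, 0, 0, -0.08, 1],
])

```text
time: 2.8
tool_pos: [513.6, -275.7, 149.7]
ee_rot: [-2.859, -1.301, 0.0]
wrist_force: [0.7, 0.6, -0.4]
gripper_width: 85.5
gripper_force: 0.0
```

arm_command([
  [0, 0, 0, 0, 0, -0.08, 1],
  [0, 0, 0, 0, 0, -0.08, 1],
  [0, 0, 0, 0, 0, 0, 1],
  [0, 0, 0, 0, 0, 0, 1],
])

```text
time: 3.13
tool_pos: [513.5, -275.8, 149.7]
ee_rot: [2.691, 1.621, -0.0]
wrist_force: [-0.6, 0.1, 0.0]
gripper_width: 85.6
gripper_force: 0.0
```

Run:
```python
from fit import *
from scipy.spatial.transform import Rotation as R
np.set_printoptions(precision=3,suppress=True)
o=robot.observe(); RR=R.from_rotvec(o["ee_rot"]).as_matrix(); print(RR,o["tool_pos"],o["time"])
save("wrist","w1"); print(pix("wrist",[513,-274,56]),cm("wrist")["fx"],np.linalg.inv(np.array(cm("wrist")["extrinsics"]))[:3,3])
for d in spotter.outline_of("wrist","sieve_mid"):
    cen,xy,a,b=fit("wrist",d["mask"],[513,-274]); print(d["confidence"],cen,xy,a,b,RR.T@np.r_[xy-o["tool_pos"][:2],0])
```

```text
[[ 0.468  0.884  0.   ]
 [ 0.884 -0.468 -0.   ]
 [-0.     0.    -1.   ]] [ 513.534 -275.803  149.734] 3.1333
[313.153 231.23 ] 359.9536051679568 [ 551.092 -205.208  306.276]
0.91 [312.72  224.135] [ 512.799 -273.53 ] 5005 5163.669297630666 [ 1.666 -1.713 -0.   ]
```

View pics/w1.png

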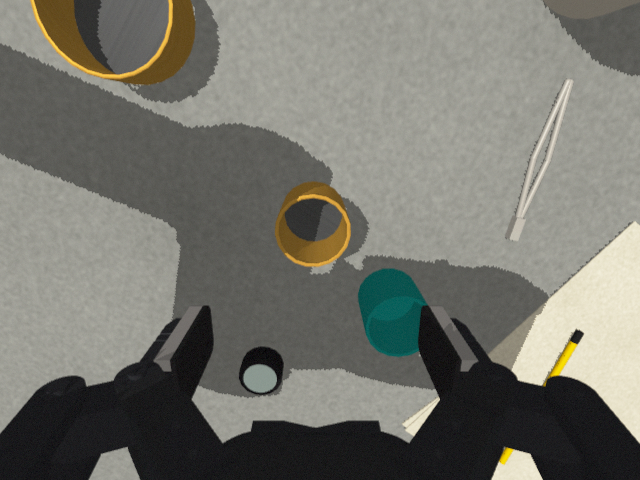

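The wrist view has the deep sieve at (313,225), lined up with the jaws, and the turquoise one is clear at (393,312). Descending now.

arm_command([
  [0.08, -0.08, 0.8, 0, 0, 0, 1],
  [0, 0, 0.8, 0, 0, 0, 1],
  [0, 0, 0.8, 0, 0, 0, 1],
  [0, 0, 0.8, 0, 0, 0, 1],
  [0, 0, 0.8, 0, 0, 0, 1],
  [0, 0, 0.8, 0, 0, 0, 1],
  [0, 0, 0.8, 0, 0, 0, 1],
  [0, 0, 0, 0, 0, 0, 1],
])

```text
time: 3.9
tool_pos: [511.6, -272.7, 35.0]
ee_rot: [-2.686, -1.62, 0.003]
wrist_force: [-0.0, 0.2, 0.0]
gripper_width: 85.2
gripper_force: 0.0
```

arm_command([
  [0, 0, 0, 0, 0, 0, 0.4],
  [0, 0, 0, 0, 0, 0, 0.4],
  [0, 0, 0, 0, 0, 0, 0.4],
  [0, 0, 0, 0, 0, 0, 0.4],
  [0, 0, 0, 0, 0, 0, 0.4],
  [0, 0, 0, 0, 0, 0, 0.4],
])

```text
time: 4.4
tool_pos: [515.6, -275.6, 41.2]
ee_rot: [2.681, 1.62, 0.006]
wrist_force: [4.3, -0.7, 12.1]
gripper_width: 34.6
gripper_force: 6.1
```

Run:
```python
from h import *
np.set_printoptions(precision=2,suppress=True)
b=save("side","s2"); a=save("scene","x2"); c=save("wrist","w2")
i=np.hstack([cv2.resize(b[110:250,240:400],None,fx=2.5,fy=2.5),cv2.resize(a[190:330,120:280],None,fx=2.5,fy=2.5)])
cv2.imwrite("pics/c2.png",np.vstack([i,cv2.resize(c[240:],(800,250))])[:600,:,::-1]); o=robot.observe(); print(o)
```

```text
{'time': 4.55, 'joints': array([-0.69,  0.61,  1.45,  0.  ,  1.07, -0.21]), 'dq': array([ 0.,  0., -0., -0., -0.,  0.]), 'joint_efforts': array([ -0.43, -43.99, -12.71,  -0.36,   1.1 ,   0.01]), 'tool_pos': array([ 515.56, -275.6 ,   41.21]), 'ee_rot': array([2.68, 1.62, 0.01]), 'wrist_force': array([ 3.94, -1.02, 12.44]), 'moment': array([-0.28, -0.82, -0.  ]), 'gripper_force': 6.135059595108032, 'gripper_width': 34.27925445538241}
```

View pics/c2.png

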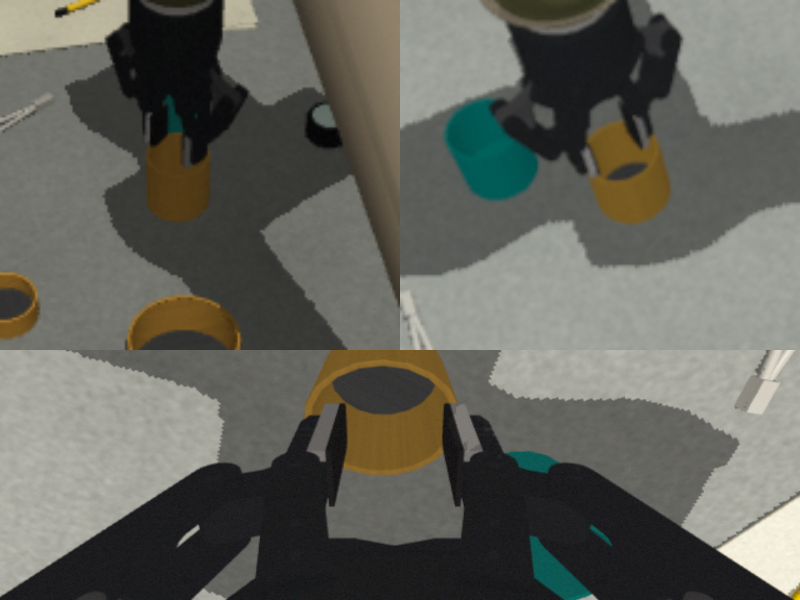

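Run:
```python
from fit import *
from scipy.spatial.transform import Rotation as R
np.set_printoptions(precision=1,suppress=True)
o=robot.observe(); RR=R.from_rotvec(o["ee_rot"]).as_matrix(); T=o["tool_pos"]
save("wrist","w3")
for p in([0,0,0],[0,17,0],[0,-17,0],[0,17,17],[0,-17,17],[11,17,17]): print(p,pix("wrist",T+RR@p))
print(RR@[0,0,1])
for c in("wrist","side","scene"):
    if c!="wrist": viewer.camera(c)
    for d in spotter.outline_of(c,"sieve_mid"):
        cen,xy,a,b=fit(c,d["mask"],[513,-274]); print(c,d["confidence"],cen,xy,a,b,(RR.T@np.r_[xy-T[:2],0])[:2])
```

```text
[0, 0, 0] [314.8 292.1]
[0, 17, 0] [350.  292.1]
[0, -17, 0] [279.6 292.1]
[0, 17, 17] [347.1 277.2]
[0, -17, 17] [282.6 277.3]
[11, 17, 17] [347.7 257.8]
[ 0. -0. -1.]
wrist 0.86 [440.7 423.9] [ 538.4 -388. ] 1911 13372.350243155845 [-88.9  72.5]
wrist 0.77 [308.8 285.5] [ 514.3 -271.9] 11893 14234.601665978436 [ 2.7 -2.8]
side 0.62 [308.8 156.1] [ 534.7 -346.5] 63 771.3321997786406 [-53.8  49.9]
side 0.59 [310.1 182.4] [ 513.3 -263.6] 670 828.8619059892371 [ 9.6 -7.6]
scene 0.82 [154.4 250.1] [ 538.7 -381.1] 964 1147.002643955173 [-82.7  69.6]
scene 0.78 [210.4 259.1] [ 512.1 -273.9] 1033 1133.932002555579 [-0.1 -3.9]
```

View pics/w3.png

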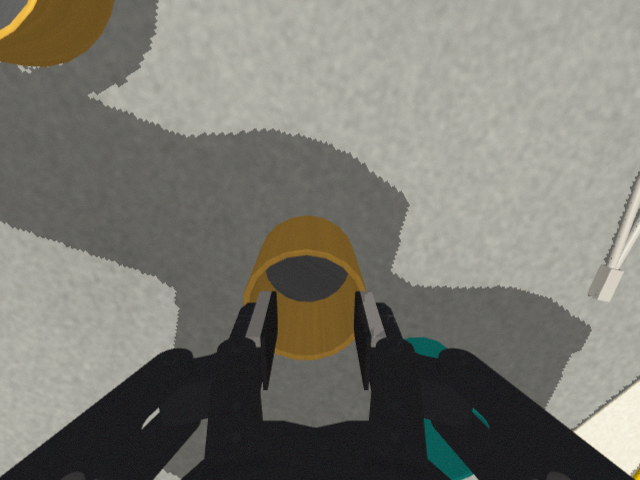

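```bash
python3 -c "
from plant import robot
print(robot.finger_overhang,[a for a in dir(robot) if a[0]!='_'])"
```

```text
17.0 ['IKError', 'finger_overhang', 'observe']
```

The image shows the fingertips about 25 mm behind the reported TCP when open, not ahead of it. The jaws therefore closed on top of the rim, at 34 mm, which is just the opening I commanded. I'll lift, open, re-measure and go deeper.

arm_command([
  [0, 0, -0.5, 0, 0, 0, 0.4],
  [0, 0, -1, 0, 0, 0, 0.4],
  [0, 0, -1, 0, 0, 0, 0.7],
  [0, 0, -1, 0, 0, 0, 1],
  [0, 0, 0, 0, 0, 0, 1],
  [0, 0, 0, 0, 0, 0, 1],
  [0, 0, 0, 0, 0, 0, 1],
  [0, 0, 0, 0, 0, 0, 1],
])

```text
time: 5.52
tool_pos: [512.4, -273.3, 107.0]
ee_rot: [-2.687, -1.625, 0.001]
wrist_force: [0.1, 0.6, 0.3]
gripper_width: 85.3
gripper_force: 0.0
```

Run:
```python
from fit import *
from scipy.spatial.transform import Rotation as R
np.set_printoptions(precision=1,suppress=True)
o=robot.observe(); RR=R.from_rotvec(o["ee_rot"]).as_matrix(); T=o["tool_pos"]
save("wrist","w4"); print(T)
for s in(-30,-25,-20,-15,4): print(s,pix("wrist",T+RR@[11,42.7,s]),pix("wrist",T+RR@[11,-42.7,s]))
for c in("wrist","scene"):
    if c!="wrist": viewer.camera(c)
    for d in spotter.outline_of(c,"sieve_mid"):
        cen,xy,a,b=fit(c,d["mask"],[513,-274]); print(c,d["confidence"],cen,xy,a,b,(RR.T@np.r_[xy-T[:2],0])[:2])
```

```text
[ 512.4 -273.3  107. ]
-30 [423.1 302. ] [206.2 302.1]
-25 [419.6 296. ] [209.7 296.2]
-20 [416.3 290.4] [213.  290.6]
-15 [413.2 285.1] [216.1 285.3]
4 [403.1 267.8] [226.4 267.9]
wrist 0.92 [398.6 343.1] [ 530.2 -372. ] 5022 7210.527778821532 [-79.2  61.6]
wrist 0.78 [314.2 245.1] [ 511.8 -273.3] 7168 7259.733933513053 [-0.3 -0.5]
scene 0.97 [155.9 249.6] [ 536.5 -379.3] 1072 1144.4219169769203 [-82.6  70.5]
scene 0.79 [210.4 257.5] [ 509. -276.] 1098 1129.9233526121825 [-4.  -1.8]
```

View pics/w4.png

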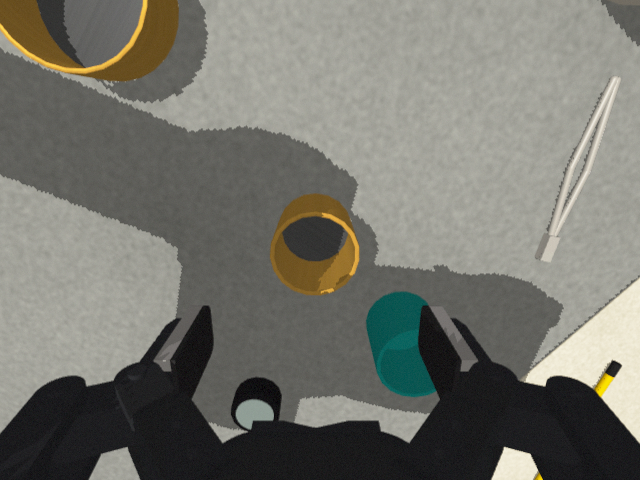

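The tips at (212,307) and (419,307) confirm that. The sieve is upright and centred. I'm descending to TCP z of about 12.

arm_command([
  [0, 0, 0.9, 0, 0, 0, 1],
  [0, 0, 0.9, 0, 0, 0, 1],
  [0, 0, 0.8, 0, 0, 0, 1],
  [0, 0, 0.8, 0, 0, 0, 1],
  [0, 0, 0.7, 0, 0, 0, 1],
  [0, 0, 0.65, 0, 0, 0, 1],
  [0, 0, 0, 0, 0, 0, 1],
  [0, 0, 0, 0, 0, 0, 1],
])

```text
time: 6.38
tool_pos: [512.7, -273.5, 12.4]
ee_rot: [-2.687, -1.625, 0.001]
wrist_force: [-0.3, 0.6, 1.1]
gripper_width: 85.6
gripper_force: 0.0
```

arm_command([
  [0, 0, 0, 0, 0, 0, 0.4],
  [0, 0, 0, 0, 0, 0, 0.4],
  [0, 0, 0, 0, 0, 0, 0.4],
  [0, 0, 0, 0, 0, 0, 0.4],
  [0, 0, 0, 0, 0, 0, 0.4],
  [0, 0, 0, 0, 0, 0, 0.4],
])

```text
time: 6.88
tool_pos: [513.3, -274.0, 13.8]
ee_rot: [2.687, 1.625, 0.001]
wrist_force: [-0.3, -0.8, 6.4]
gripper_width: 53.4
gripper_force: 64.3
```

arm_command([
  [0, 0, -0.5, 0, 0, 0, 0.4],
  [0, 0, -1, 0, 0, 0, 0.4],
  [0, 0, -1, 0, 0, 0, 0.4],
  [0, 0, -1, 0, 0, 0, 0.4],
  [0, 0, -1, 0, 0, 0, 0.4],
  [0, 0, -0.5, 0, 0, 0, 0.4],
  [0, 0, 0, 0, 0, 0, 0.4],
])

```text
time: 7.47
tool_pos: [513.6, -274.2, 115.2]
ee_rot: [2.685, 1.624, 0.002]
wrist_force: [-0.1, 0.1, -1.4]
gripper_width: 53.5
gripper_force: 63.6
```

arm_command([
  [0.95, -0.53, 0, 0, 0, 0, 0.4],
  [0.95, -0.53, 0, 0, 0, 0, 0.4],
  [0.95, -0.53, 0, 0, 0, 0, 0.4],
  [0.95, -0.53, 0, 0, 0, 0, 0.4],
  [0.95, -0.53, 0, 0, 0, 0, 0.4],
  [0.95, -0.53, 0, 0, 0, 0, 0.4],
  [0.95, -0.53, 0, 0, 0, 0, 0.4],
  [0.95, -0.53, 0, 0, 0, 0, 0.4],
])

```text
time: 8.13
tool_pos: [507.6, -98.3, 111.6]
ee_rot: [-2.687, -1.625, 0.002]
wrist_force: [0.3, 0.7, -2.0]
gripper_width: 53.5
gripper_force: 63.7
```

arm_command([
  [0.95, -0.53, 0, 0, 0, 0, 0.4],
  [0.95, -0.53, 0, 0, 0, 0, 0.4],
  [0.95, -0.53, 0, 0, 0, 0, 0.4],
  [0.95, -0.53, 0, 0, 0, 0, 0.4],
  [0, 0, 0, 0, 0, -0.073, 0.4],
  [0, 0, 0, 0, 0, -0.073, 0.4],
  [0, 0, 0, 0, 0, -0.073, 0.4],
  [0, 0, 0, 0, 0, -0.073, 0.4],
])

```text
time: 8.8
tool_pos: [505.4, -12.3, 111.6]
ee_rot: [-2.263, -2.176, 0.002]
wrist_force: [-0.1, -0.4, -2.0]
gripper_width: 53.2
gripper_force: 63.6
```

arm_command([
  [0, 0, 0, 0, 0, -0.073, 0.4],
  [0, 0, 0, 0, 0, -0.073, 0.4],
  [0, 0, 0, 0, 0, 0, 0.4],
  [0, 0, 0, 0, 0, 0, 0.4],
])

```text
time: 9.13
tool_pos: [505.6, -12.6, 111.9]
ee_rot: [-2.023, -2.402, 0.001]
wrist_force: [0.3, 0.5, -1.4]
gripper_width: 53.5
gripper_force: 63.6
```

Run:
```python
from fit import *
from scipy.spatial.transform import Rotation as R
np.set_printoptions(precision=2,suppress=True)
o=robot.observe(); RR=R.from_rotvec(o["ee_rot"]).as_matrix(); T=o["tool_pos"]
print(T,RR,o["time"],o["gripper_width"],o["gripper_force"])
save("wrist","w5")
for t in("seat","hinge","sieve_mid"):
    for d in spotter.landmark_of("wrist",t): print(t,d["confidence"],w("wrist",d["position"])[:3],pix("wrist",w("wrist",d["position"])[:3]))
```

```text
[505.62 -12.55 111.93] [[-0.17  0.99 -0.  ]
 [ 0.99  0.17  0.  ]
 [ 0.   -0.   -1.  ]] 9.1333 53.4964670967486 63.60791833838448
sieve_mid 0.85 [504.6  -15.   123.09] [312.27 306.93]
```

View pics/w5.png

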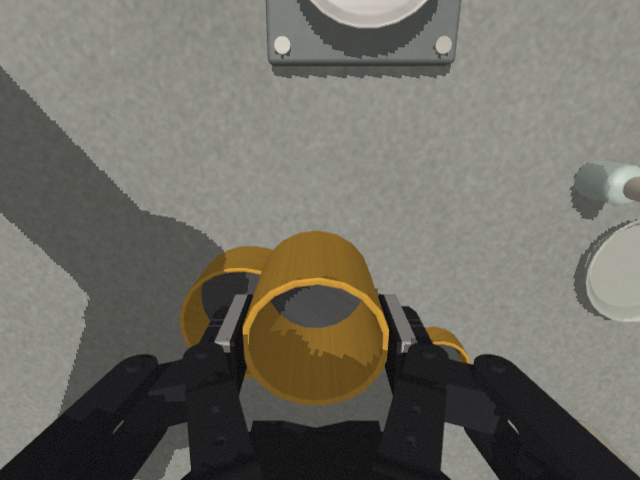

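arm_command([
  [0.8, 0.29, 0, 0, 0, 0, 0.4],
  [0.8, 0.29, 0, 0, 0, 0, 0.4],
  [0.8, 0.29, 0, 0, 0, 0, 0.4],
  [0.8, 0.29, 0, 0, 0, 0, 0.4],
  [0.8, 0.29, 0, 0, 0, 0, 0.4],
  [0, 0, 0, 0, 0, 0, 0.4],
  [0, 0, 0, 0, 0, 0, 0.4],
])

```text
time: 9.92
tool_pos: [520.7, 71.6, 112.6]
ee_rot: [-2.019, -2.407, 0.0]
wrist_force: [-0.2, -0.6, -2.0]
gripper_width: 53.9
gripper_force: 63.7
```

Run:
```python
from fit import *
from scipy.spatial.transform import Rotation as R
np.set_printoptions(precision=2,suppress=True)
o=robot.observe(); RR=R.from_rotvec(o["ee_rot"]).as_matrix(); T=o["tool_pos"]; print(T)
im=save("wrist","w6")
for t in("seat","hinge","sieve_mid"):
    for d in spotter.landmark_of("wrist",t): P=w("wrist",d["position"])[:3]; print(t,d["confidence"],P,pix("wrist",P),RR.T@(P-T))
m=cv2.inRange(cv2.cvtColor(im,cv2.COLOR_RGB2HSV),(0,0,175),(180,40,255)); cs,_=cv2.findContours(m,0,1)
for c in cs:
    if cv2.contourArea(c)>3000:
        e=cv2.fitEllipse(cv2.convexHull(c)); P=ray("wrist",*e[0],40); print(e,cv2.contourArea(c),P,RR.T@(P-T)); cv2.ellipse(im,e,(255,0,0),1)
cv2.imwrite("pics/w6b.png",im[:,:,::-1])
```

```text
[520.66  71.58 112.58]
seat 0.84 [504.25 160.63  23.05] [314.71  98.52] [90.55 -0.67 89.53]
seat 0.19 [518.23  69.27 124.95] [310.24 306.47] [ -1.85  -2.8  -12.37]
sieve_mid 0.91 [521.3   67.4  126.06] [316.22 312.37] [ -4.23  -0.1  -13.48]
((314.9515380859375, 90.42204284667969), (151.7398223876953, 161.29196166992188), 168.0404815673828) 13052.5 [503.78 164.29  40.  ] [94.24 -0.5  72.57]
```

View pics/w6b.png

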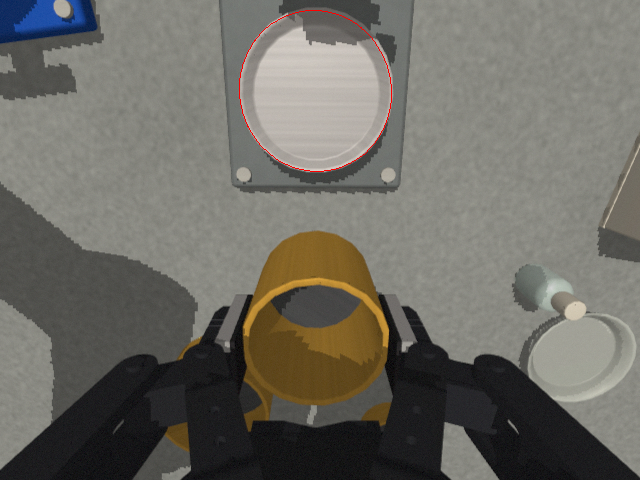

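The dish centre is at (315,90), and the red ellipse hugs the lip. Base and tool are aligned. I'm moving 95 mm ahead, then down.

arm_command([
  [0.95, 0, 0, 0, 0, 0, 0.4],
  [0.95, -0.02, 0, 0, 0, 0, 0.4],
  [0.95, 0, 0, 0, 0, 0, 0.4],
  [0.95, 0, 0, 0, 0, 0, 0.4],
  [0.95, 0, 0, 0, 0, 0, 0.4],
  [0, 0, 0.8, 0, 0, 0, 0.4],
  [0, 0, 0.8, 0, 0, 0, 0.4],
  [0, 0, 0.8, 0, 0, 0, 0.4],
])

```text
time: 10.78
tool_pos: [504.1, 164.4, 64.4]
ee_rot: [2.02, 2.405, 0.001]
wrist_force: [0.7, -0.4, -3.2]
gripper_width: 53.4
gripper_force: 63.8
```

arm_command([
  [0, 0, 0.2, 0, 0, 0, 0.4],
  [0, 0, 0.2, 0, 0, 0, 0.4],
  [0, 0, 0.2, 0, 0, 0, 0.4],
  [0, 0, 0, 0, 0, 0, 0.4],
])

```text
time: 11.12
tool_pos: [504.1, 164.4, 52.7]
ee_rot: [2.021, 2.405, 0.0]
wrist_force: [-0.0, 0.1, -1.6]
gripper_width: 53.6
gripper_force: 63.7
```

arm_command([
  [0, 0, 0.15, 0, 0, 0, 0.4],
  [0, 0, 0.15, 0, 0, 0, 0.4],
  [0, 0, 0, 0, 0, 0, 0.4],
])

```text
time: 11.37
tool_pos: [504.3, 164.6, 46.8]
ee_rot: [2.02, 2.405, 0.001]
wrist_force: [-0.1, 0.4, -1.3]
gripper_width: 53.3
gripper_force: 63.8
```

arm_command([
  [0, 0, 0.1, 0, 0, 0, 0.4],
  [0, 0, 0.1, 0, 0, 0, 0.4],
  [0, 0, 0, 0, 0, 0, 0.4],
])

```text
time: 11.62
tool_pos: [504.2, 164.7, 42.6]
ee_rot: [2.02, 2.406, 0.001]
wrist_force: [1.1, -0.3, -0.9]
gripper_width: 53.6
gripper_force: 63.9
```

arm_command([
  [0, 0, 0.1, 0, 0, 0, 0.4],
  [0, 0, 0, 0, 0, 0, 0.4],
  [0, 0, 0, 0, 0, 0, 0.4],
])

```text
time: 11.87
tool_pos: [503.9, 164.7, 40.6]
ee_rot: [-2.02, -2.406, 0.0]
wrist_force: [0.6, 0.3, -1.0]
gripper_width: 53.2
gripper_force: 64.0
```

arm_command([
  [0, 0, 0.1, 0, 0, 0, 0.4],
  [0, 0, 0.1, 0, 0, 0, 0.4],
  [0, 0, 0, 0, 0, 0, 0.4],
])

```text
time: 12.12
tool_pos: [504.0, 164.7, 39.6]
ee_rot: [2.019, 2.405, 0.002]
wrist_force: [-9.7, -3.3, 32.4]
gripper_width: 53.4
gripper_force: 67.7
```

arm_command([
  [0, 0, 0.1, 0, 0, 0, 0.4],
  [0, 0, 0.1, 0, 0, 0, 0.4],
  [0, 0, 0, 0, 0, 0, 0.4],
])

```text
time: 12.37
tool_pos: [504.4, 164.8, 39.1]
ee_rot: [2.016, 2.404, 0.005]
wrist_force: [-20.9, -3.5, 68.8]
gripper_width: 53.5
gripper_force: 72.8
```

arm_command([
  [0, 0, -0.15, 0, 0, 0, 0.4],
  [0, 0, -0.12, 0, 0, 0, 0.4],
  [0, 0, 0, 0, 0, 0, 0.4],
])

```text
time: 12.62
tool_pos: [504.2, 164.8, 39.5]
ee_rot: [2.019, 2.405, 0.002]
wrist_force: [-5.9, -2.5, 19.6]
gripper_width: 53.5
gripper_force: 67.0
```

Run:
```python
from fit import *
np.set_printoptions(precision=1,suppress=True)
a=save("scene","x7"); 
for d in spotter.landmark_of("scene","sieve_mid"): print(d["confidence"],w("scene",d["position"])[:3])
for d in spotter.outline_of("scene","sieve_mid"):
    cen=np.argwhere(d["mask"]).mean(0)[::-1]
    if cen[0]>380: print(d["confidence"],*fit("scene",d["mask"],[504,163],z0=26))
b=save("side","s7")
for d in spotter.landmark_of("side","sieve_mid"): print(d["confidence"],w("side",d["position"])[:3])
for d in spotter.outline_of("side","sieve_mid"):
    cen=np.argwhere(d["mask"]).mean(0)[::-1]
    if cen[1]>300: print(d["confidence"],*fit("side",d["mask"],[504,163],z0=26))
cv2.imwrite("pics/c7.png",np.hstack([cv2.resize(a[260:420,350:550],(400,320)),cv2.resize(b[270:430,170:370],(400,320))])[:,:,::-1])
```

```text
0.81 [ 540.2 -380.6   28.1]
0.65 [501.6 163.4  56. ]
0.85 [433.1 340.9] [510.  151.1] 520 1444.7086129193194
0.85 [505.1 165.3  56.8]
0.93 [260.8 342.8] [505.7 164.2] 907 1289.574184184894
0.51 [248.8 365.3] [513.7 210.2] 710 1355.9406471867114
```

View pics/c7.png

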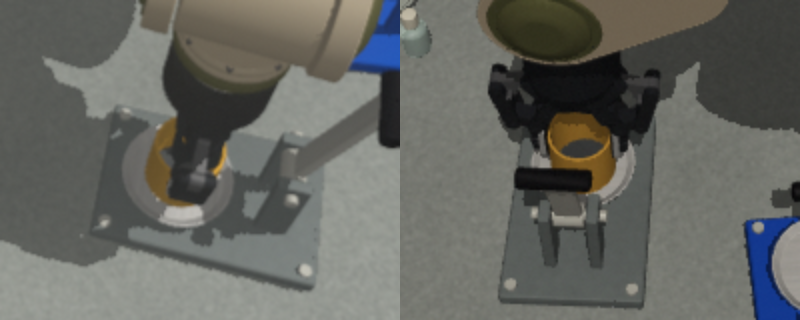

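The sieve is in the dish and upright: mid z about 56, xy about (503.5,164.3). I'll release it, then check the seating by pressing on the rim with half-closed jaws. On the table that contact came at TCP z 41.2 with 12 N, so fully home should give about 67.

arm_command([
  [0, 0, -0.1, 0, 0, 0, 0.6],
  [0, 0, 0, 0, 0, 0, 0.8],
  [0, 0, 0, 0, 0, 0, 1],
  [0, 0, 0, 0, 0, 0, 1],
  [0, 0, 0, 0, 0, 0, 1],
  [0, 0, 0, 0, 0, 0, 1],
])

```text
time: 13.42
tool_pos: [503.9, 164.7, 39.8]
ee_rot: [-2.02, -2.406, 0.0]
wrist_force: [-0.4, -0.2, 0.2]
gripper_width: 85.5
gripper_force: 0.0
```

arm_command([
  [0, 0, -0.4, 0, 0, 0, 1],
  [0, 0, -0.8, 0, 0, 0, 1],
  [0, 0, -0.8, 0, 0, 0, 1],
  [0, 0, -0.4, 0, 0, 0, 1],
  [0, 0, 0, 0, 0, 0, 0.4],
  [0, 0, 0, 0, 0, 0, 0.4],
  [0, 0, 0, 0, 0, 0, 0.4],
  [0, 0, 0, 0, 0, 0, 0.4],
])

```text
time: 14.08
tool_pos: [503.5, 164.6, 87.3]
ee_rot: [-2.019, -2.405, 0.002]
wrist_force: [0.2, -0.3, -0.1]
gripper_width: 38.9
gripper_force: 0.0
```

arm_command([
  [0, 0, 0.3, 0, 0, 0, 0.4],
  [0, 0, 0.2, 0, 0, 0, 0.4],
  [0, 0, 0, 0, 0, 0, 0.4],
])

```text
time: 14.33
tool_pos: [503.2, 164.6, 76.7]
ee_rot: [-2.019, -2.405, 0.003]
wrist_force: [0.1, -0.1, 1.0]
gripper_width: 34.3
gripper_force: 0.0
```

arm_command([
  [0, 0, 0.2, 0, 0, 0, 0.4],
  [0, 0, 0.1, 0, 0, 0, 0.4],
  [0, 0, 0, 0, 0, 0, 0.4],
])

```text
time: 14.58
tool_pos: [503.7, 164.6, 71.6]
ee_rot: [-2.02, -2.405, 0.001]
wrist_force: [-0.5, -0.2, -0.0]
gripper_width: 34.2
gripper_force: 0.0
```

arm_command([
  [0, 0, 0.15, 0, 0, 0, 0.4],
  [0, 0, 0, 0, 0, 0, 0.4],
  [0, 0, 0, 0, 0, 0, 0.4],
])

```text
time: 14.83
tool_pos: [503.9, 164.7, 69.1]
ee_rot: [-2.02, -2.406, 0.0]
wrist_force: [-0.7, -0.1, -0.1]
gripper_width: 34.3
gripper_force: 0.0
```

arm_command([
  [0, 0, 0.1, 0, 0, 0, 0.4],
  [0, 0, 0, 0, 0, 0, 0.4],
  [0, 0, 0, 0, 0, 0, 0.4],
])

```text
time: 15.08
tool_pos: [503.9, 164.7, 67.1]
ee_rot: [-2.02, -2.406, 0.0]
wrist_force: [0.2, 0.0, 0.5]
gripper_width: 34.1
gripper_force: 0.1
```

arm_command([
  [0, 0, 0.1, 0, 0, 0, 0.4],
  [0, 0, 0, 0, 0, 0, 0.4],
  [0, 0, 0, 0, 0, 0, 0.4],
])

```text
time: 15.33
tool_pos: [504.0, 164.8, 65.4]
ee_rot: [2.02, 2.406, 0.001]
wrist_force: [-2.0, 0.7, 3.4]
gripper_width: 34.3
gripper_force: 2.5
```

arm_command([
  [0, 0, 0.1, 0, 0, 0, 0.4],
  [0, 0, 0, 0, 0, 0, 0.4],
  [0, 0, 0, 0, 0, 0, 0.4],
])

```text
time: 15.58
tool_pos: [504.0, 165.0, 63.6]
ee_rot: [2.02, 2.406, 0.001]
wrist_force: [-1.8, 1.3, 6.5]
gripper_width: 34.2
gripper_force: 10.1
```

Contact at about 66 means the rim is at the home height. I'm retracting, narrowing the jaws so they can't drag the sieve.

arm_command([
  [0, 0, -0.1, 0, 0, 0, 0.3],
  [0, 0, -0.3, 0, 0, 0, 0.2],
  [0, 0, -0.5, 0, 0, 0, 0],
  [0, 0, -1, 0, 0, 0, 0],
  [0, 0, -1, 0, 0, 0, 0],
  [0, 0, -1, 0, 0, 0, 0],
  [0, 0, -1, 0, 0, 0, 0],
  [0, 0, -1, 0, 0, 0, 0],
])

```text
time: 16.25
tool_pos: [503.8, 164.6, 182.4]
ee_rot: [2.02, 2.406, -0.0]
wrist_force: [-0.4, -0.4, -0.1]
gripper_width: -0.1
gripper_force: 0.0
```

arm_command([
  [0, 0, -1, 0, 0, 0, 0],
  [0, 0, -1, 0, 0, 0, 0],
  [0, 0, -1, 0, 0, 0, 0],
  [0, 0, -0.6, 0, 0, 0, 0],
  [0, 0, 0, 0, 0, 0, 0],
  [0, 0, 0, 0, 0, 0, 0],
])

```text
time: 16.75
tool_pos: [503.9, 164.6, 253.2]
ee_rot: [2.02, 2.406, 0.001]
wrist_force: [0.1, -0.5, -0.2]
gripper_width: -0.0
gripper_force: 0.0
```

Run:
```python
from fit import *
from scipy.spatial.transform import Rotation as R
np.set_printoptions(precision=1,suppress=True)
o=robot.observe(); print(o["tool_pos"],o["gripper_width"],o["time"])
for c in("scene","side"):
    save(c,c+"8")
    for t in("sieve_mid","seat","hinge","clamp"):
        for d in spotter.landmark_of(c,t):
            P=w(c,d["position"])[:3]
            if P[0]>400 and P[1]>50: print(c,t,d["confidence"],P)
    for d in spotter.boxes_of(c,"clamp"): print(c,"box",d["confidence"],w(c,d["position"])[:3])
    for d in spotter.outline_of(c,"sieve_mid"):
        cen=np.argwhere(d["mask"]).mean(0)[::-1]
        if cen[0]>380 or cen[1]>300: print(c,d["confidence"],*fit(c,d["mask"],[504,163],z0=26))
```

```text
[503.9 164.6 253.2] -0.04581788333861816 16.75
scene sieve_mid 0.89 [501.2 164.8  54.9]
scene sieve_mid 0.31 [499.8 162.5  28.4]
scene seat 0.63 [499.6 164.3  27. ]
scene hinge 0.9 [490.1 243.7  83.8]Traceback (most recent call last):
  File "<stdin>", line 8, in <module>
ValueError: it knows: hinge, seat, sieve_mid
```

Run:
```python
from h import *
np.set_printoptions(precision=1,suppress=True)
H=np.array([490.5,243,86]); u=np.array([-.168,.986,0])
for th in(1.75,1.85,1.95,2.05):
    P=H-u*122*np.cos(th)+np.array([0,0,122*np.sin(th)]); print(th,P,pix("scene",P),pix("side",P))
for f,x0,x1,y0,y1 in(("scene",530,560,290,340),("side",220,275,345,375)):
    g=cv2.imread(f"pics/{f}.png").max(2)[y0:y1,x0:x1]; ys,xs=np.nonzero(g<45); print(f,xs.mean()+x0,ys.mean()+y0,len(xs))
```

```text
1.75 [486.8 264.4 206. ] [536.9 311.6] [248.6 349.5]
1.85 [484.9 276.2 203.3] [545.4 314.6] [247.8 357.9]
1.95 [482.9 287.5 199.3] [553.3 318. ] [247.1 366.5]
2.05 [481.  298.5 194.3] [560.5 321.6] [246.5 375.4]
scene 545.6570048309179 314.42995169082127 414
side 244.5776892430279 360.89442231075697 502
```

The hold-down bar is at about 1.86 rad, with its grip at (484.5,277,203). I'm passing over it and dropping the shut fingers behind it.

arm_command([
  [1, 0, 0, 0, 0, 0, 0],
  [1, 0, 0, 0, 0, 0, 0],
  [1, 0, 0, 0, 0, 0, 0],
  [1, 0, 0, 0, 0, 0, 0],
  [1, 0, 0, 0, 0, 0, 0],
  [1, 0, 0, 0, 0, 0, 0],
  [1, 0, 0, 0, 0, 0, 0],
  [0.5, 0, 0, 0, 0, 0, 0],
])

```text
time: 17.62
tool_pos: [477.3, 314.1, 252.3]
ee_rot: [-2.018, -2.407, 0.002]
wrist_force: [-0.0, -0.3, -0.5]
gripper_width: -0.3
gripper_force: 0.0
```

arm_command([
  [0, 0, 0.8, 0, 0, 0, 0],
  [0, 0, 0.8, 0, 0, 0, 0],
  [0, 0, 0.8, 0, 0, 0, 0],
  [0, 0, 0.8, 0, 0, 0, 0],
  [0, 0, 0.8, 0, 0, 0, 0],
  [0, 0, 0, 0, 0, 0, 0],
])

```text
time: 18.12
tool_pos: [476.7, 311.5, 169.7]
ee_rot: [-2.018, -2.403, 0.009]
wrist_force: [-0.7, -0.6, 0.1]
gripper_width: -0.2
gripper_force: 0.0
```

arm_command([
  [-0.5, 0, 0, 0, 0, 0, 0],
  [-0.5, 0, 0, 0, 0, 0, 0],
  [-0.5, 0, 0, 0, 0, 0, 0],
  [-0.5, 0, 0, 0, 0, 0, 0],
  [-0.5, 0, 0, 0, 0, 0, 0],
  [-0.5, 0, 0, 0, 0, 0, 0],
])

```text
time: 18.62
tool_pos: [488.7, 252.0, 173.6]
ee_rot: [2.02, 2.405, 0.001]
wrist_force: [0.3, 0.5, 0.3]
gripper_width: -0.3
gripper_force: 0.3
```

Run:
```python
from h import *
im=save("side","s9")
H=np.array([490.5,243,86]); u=np.array([-.168,.986,0]); np.set_printoptions(precision=1,suppress=True)
for th in(1.2,1.4,1.6,1.86):
    P=H-u*122*np.cos(th)+np.array([0,0,122*np.sin(th)]); print(th,P,pix("side",P),pix("scene",P))
# black pixels wide-row profile near the grip ends
g=(im.max(2)<45)
for x in(226,230,264,268): print(x,np.nonzero(g[300:400,x])[0]+300)
```

```text
1.2 [497.9 199.4 199.7] [253.8 313.2] [485.9 302.7]
1.4 [494.  222.6 206.2] [251.8 324.1] [504.7 304.3]
1.6 [489.9 246.5 207.9] [249.9 337.8] [523.4 307.8]
1.86 [484.7 277.3 202.9] [247.7 358.7] [546.2 314.9]
226 [300 301 302 303 304 305 306 307 308 309 310 311 312 313 314 315 316 317
 318 319 320 321 322 323 324 325 326 327 328 329 330 331 332 333 334 335
 336 337 338 339]
230 [300 301 302 303 304 305 306 307 308 309 310 311 312 313 314 315 316 317
 318 319 320 321 322 323 324 325 326 327 328 329 330 331 332 333 334 335
 336 337 338 339 343 347]
264 [300 301 302 303 304 305 306 307 308 309 310 311 312 313 314 315 316 317
 318 319 320 321 322 323 324 325 326 327 328 329 330 331 332 333 334 335
 336 337 338 339 340 341 342 343 344 345 346 347]
268 [300 301 302 303 304 305 306 307 308 309 310 311 312 313 314 315 316 317
 318 319 320 321 322 323 324 325 326 327 328 329 330 331 332 333 334 335
 336 337 338 339 340 341 342 343 344 345]
```

arm_command([
  [-0.5, 0, 0.1, 0, 0, 0, 0],
  [-0.5, 0, 0.1, 0, 0, 0, 0],
  [-0.5, 0, 0.1, 0, 0, 0, 0],
  [-0.5, 0, 0.1, 0, 0, 0, 0],
  [-0.62, 0, 0.43, 0, 0, 0, 0],
  [-0.62, 0, 0.43, 0, 0, 0, 0],
  [0, 0, 0, 0, 0, 0, 0],
])

```text
time: 19.25
tool_pos: [499.2, 187.1, 145.7]
ee_rot: [-2.021, -2.403, 0.005]
wrist_force: [0.2, -0.1, 0.3]
gripper_width: 0.0
gripper_force: 0.0
```

arm_command([
  [-0.48, 0, 0.58, 0, 0, 0, 0],
  [-0.48, 0, 0.58, 0, 0, 0, 0],
  [-0.2, 0, 0.45, 0, 0, 0, 0],
  [-0.2, 0, 0.45, 0, 0, 0, 0],
  [0, 0, 0, 0, 0, 0, 0],
])

```text
time: 19.67
tool_pos: [503.6, 162.2, 105.0]
ee_rot: [-2.019, -2.404, 0.004]
wrist_force: [-0.2, -0.2, -0.1]
gripper_width: 0.2
gripper_force: 0.0
```

arm_command([
  [-0.12, 0, 0.4, 0, 0, 0, 0],
  [-0.12, 0, 0.4, 0, 0, 0, 0],
  [0, 0, 0.1, 0, 0, 0, 0],
  [0, 0, 0, 0, 0, 0, 0],
  [0, 0, 0, 0, 0, 0, 0],
])

```text
time: 20.08
tool_pos: [505.2, 158.1, 88.8]
ee_rot: [2.02, 2.406, 0.0]
wrist_force: [-0.3, 0.0, -0.1]
gripper_width: -0.1
gripper_force: 0.0
```

arm_command([
  [0, 0, 0.15, 0, 0, 0, 0],
  [0, 0, 0, 0, 0, 0, 0],
  [0, 0, 0, 0, 0, 0, 0],
])

```text
time: 20.33
tool_pos: [505.1, 158.1, 85.8]
ee_rot: [2.02, 2.406, 0.0]
wrist_force: [0.0, 0.1, 0.0]
gripper_width: 0.1
gripper_force: 0.0
```

arm_command([
  [0, 0, 0.15, 0, 0, 0, 0],
  [0, 0, 0, 0, 0, 0, 0],
  [0, 0, 0, 0, 0, 0, 0],
])

```text
time: 20.58
tool_pos: [505.0, 158.0, 82.6]
ee_rot: [-2.02, -2.406, 0.0]
wrist_force: [-0.3, -0.0, -0.4]
gripper_width: 0.3
gripper_force: 0.0
```

arm_command([
  [0, 0, 0.15, 0, 0, 0, 0],
  [0, 0, 0, 0, 0, 0, 0],
  [0, 0, 0, 0, 0, 0, 0],
])

```text
time: 20.83
tool_pos: [505.0, 158.0, 79.6]
ee_rot: [-2.02, -2.406, 0.0]
wrist_force: [0.7, -1.6, 0.5]
gripper_width: 0.1
gripper_force: 0.0
```

arm_command([
  [0, 0, 0.1, 0, 0, 0, 0],
  [0, 0, 0, 0, 0, 0, 0],
  [0, 0, 0, 0, 0, 0, 0],
])

```text
time: 21.08
tool_pos: [505.1, 158.0, 77.6]
ee_rot: [-2.02, -2.406, 0.0]
wrist_force: [0.2, 0.7, -0.8]
gripper_width: -0.0
gripper_force: 0.0
```

arm_command([
  [0, 0, 0.1, 0, 0, 0, 0],
  [0, 0, 0, 0, 0, 0, 0],
  [0, 0, 0, 0, 0, 0, 0],
])

```text
time: 21.33
tool_pos: [505.4, 158.0, 76.4]
ee_rot: [2.019, 2.405, 0.001]
wrist_force: [-1.1, -1.3, 6.1]
gripper_width: 0.1
gripper_force: 3.2
```

arm_command([
  [0, 0, 0.06, 0, 0, 0, 0],
  [0, 0, 0, 0, 0, 0, 0],
  [0, 0, 0, 0, 0, 0, 0],
])

```text
time: 21.58
tool_pos: [505.5, 158.0, 76.2]
ee_rot: [2.019, 2.405, 0.002]
wrist_force: [-5.7, -0.8, 15.8]
gripper_width: -0.1
gripper_force: 8.2
```

arm_command([
  [0, 0, -0.2, 0, 0, 0, 0],
  [0, 0, -0.6, 0, 0, 0, 0],
  [0, 0, -1, 0, 0, 0, 0],
  [0, 0, -1, 0, 0, 0, 0],
  [0, 0, -1, 0, 0, 0, 0],
  [0, 0, -1, 0, 0, 0, 0],
  [0, 0, -1, 0, 0, 0, 0],
  [0, 0, -1, 0, 0, 0, 0],
])

```text
time: 22.25
tool_pos: [504.9, 158.0, 211.4]
ee_rot: [-2.02, -2.406, 0.0]
wrist_force: [-0.2, 0.2, -0.5]
gripper_width: 0.1
gripper_force: 0.0
```

arm_command([
  [-1, 0, -0.5, 0, 0, 0, 0],
  [-1, 0, -0.5, 0, 0, 0, 0],
  [-1, 0, 0, 0, 0, 0, 0],
  [-1, 0, 0, 0, 0, 0, 0],
  [-1, 0, 0, 0, 0, 0, 0],
  [-1, 0, 0, 0, 0, 0, 0],
  [0, 0, 0, 0, 0, 0, 0],
  [0, 0, 0, 0, 0, 0, 0],
])

```text
time: 22.92
tool_pos: [525.9, 39.2, 230.3]
ee_rot: [-2.022, -2.404, 0.0]
wrist_force: [0.6, -0.4, 0.6]
gripper_width: 0.1
gripper_force: 0.0
```

Run:
```python
from h import *
np.set_printoptions(precision=1,suppress=True)
H=np.array([490.5,243,86]); u=np.array([-.168,.986,0])
for c in("scene","side"):
    im=save(c,c+"10")
    for th in(0,.1,.2,.4):
        P=H-u*122*np.cos(th)+np.array([0,0,122*np.sin(th)]); print(c,th,pix(c,P))
    for d in spotter.landmark_of(c,"sieve_mid"):
        P=w(c,d["position"])[:3]
        if P[1]>50: print(d["confidence"],P)
    q=pix(c,H-u*122).astype(int); g=im.max(2)[q[1]-40:q[1]+41,q[0]-40:q[0]+41]
    n,l,s,ce=cv2.connectedComponentsWithStats((g<45).astype(np.uint8))
    print([(s[i,4],ce[i]+q-40) for i in range(1,n) if s[i,4]>100])
```

```text
scene 0 [418.5 326.2]
scene 0.1 [419.9 322.8]
scene 0.2 [422.2 319.6]
scene 0.4 [429.2 313.6]
0.81 [499.9 161.9  53.5]
[]
side 0 [263.2 312.3]
side 0.1 [262.7 308.6]
side 0.2 [262.2 305.4]
side 0.4 [261.  301.1]
0.67 [506.8 166.2  58.8]
[(np.int32(271), array([261.5, 311.3]))]
```

The bar grip is at (261.5,311.3) in the side view; the prediction for closed is (263,312). A firm 16 N contact at bar-top height agrees, and the robot is clear of everything.

```bash
python3 -c "
from plant import finish_job
print(finish_job())"
```

```text
the job is handed in; nothing more can be done
None
```

I pressed the deep brass sieve home in the grey stand's dish, laid the hold-down bar on its rim, withdrew the arm and handed the job in at about 23 s. The judge returned no verdict; firm contacts at the dish stop and on the bar, plus the last camera check, point to success.

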